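# Square the butt end on the bench stop, then show the tenon to the inspection camera

## Task

The wooden tenon block lies alongside the steel bench stop after its long side was checked. Turn it so that its plain butt end faces the stop and press that end flat against the near face of the bar, the block level and down at the bench; then pick it up, right way up, and hold it still in the air before the inspection camera, at lens height, level and with the tenon pointing straight into the lens, the tip of the tenon 13 cm from the glass. Finish while still holding it there with nothing else touching it, and leave the camera and the things around the work alone.

Things in the scene. Friction and masses are not known exactly. Their poses are not given: they have to be found in the camera images.
- tenon_block: Loose pale wooden block, about 130 g: body 80 long (x) x 44 wide (y) x 50 mm high, and a tenon 30 long x 18 wide x 30 high on the middle of its +x end (underside 10 above the block's). Origin: centre of the underside of the whole 110 mm, so body x = -55 to 25, tenon 25 to 55. Starts flat on the robot's side of the stop, lying roughly along it. Grip across the 44 mm at x = -12.
- tenon_tip (a point): Centre of the tenon's end face on the block: 55 mm along +x from the block's origin and 25 mm above its underside. Axes as the block's.
- butt_end (a point): Centre of the block's plain butt end face: 55 mm along -x from the block's origin and 25 mm above its underside. Axes as the block's.
- bench_stop: Fixed steel bar on the bench, 200 long (its y) x 25 thick (its x) x 30 mm high, with two low bolt heads on top. Origin: centre of its underside. The face to use is the one at x = -12.5 mm, which looks to its own -x, roughly towards the robot; the bar's position and yaw vary.
- camera_stand: Fixed stand of the inspection camera: dark steel foot 110 x 100 x 14 mm and an upright round column 330 mm tall, 16 mm thick. Origin: under the column's axis. The camera looks level along the stand's -x; position and yaw vary.
- lens (a point): Centre of the lens glass, the front of the black barrel (38 mm across) of the grey camera clamped on the column, 85 mm from the column's axis. Its x axis points backward into the camera, so the view runs along its -x; z is up. The camera's height on the column varies: lens 180 to 260 mm above the bench.
- chisel: Bystander: chisel with wooden handle lying on the bench, 270 mm long, 24 mm high. Origin under the front end of the handle.
- finish_can: Bystander: metal can with a paper label, 60 mm across, 130 mm tall. Origin: centre of its underside.
- try_square: Bystander: try square lying flat, wooden stock 22 x 100 x 20 mm (origin under its middle), steel blade 150 mm long towards its +x.

How it is judged (in metres and radians):
On the way:
1. the butt end is pressed flat against the near face of the stop (within about 3 degrees, over 1 N), level and down on the bench (contact force between tenon_block and bench_stop above 1 N and angle between the x axis of tenon_block and the x axis of bench_stop, either way round below 0.055 rad and x of butt_end in the frame of bench_stop between -0.017 and -0.009 m and x of tenon_tip in the frame of bench_stop below -0.1 m and angle between tenon_block's own z axis and vertical below 0.1 rad and height (world z) of tenon_block below 0.012 m).
At the end, for the whole second after the job is handed in: The block is held still in the fingers, in the air, right way up: tenon tip 130 mm in front of the lens glass (within 20 mm) and within 18 mm of the lens axis sideways and in height; tenon towards the lens; block square to the camera and level within 8 degrees; touching neither stand nor stop (x of tenon_tip in the frame of lens between -0.15 and -0.11 m and x of butt_end in the frame of lens below -0.2 m and y of tenon_tip in the frame of lens between -0.018 and 0.018 m and z of tenon_tip in the frame of lens between -0.018 and 0.018 m and angle between the x axis of tenon_block and the x axis of lens, either way round below 0.14 rad and angle between the z axis of tenon_block and the z axis of lens, either way round below 0.14 rad and height (world z) of tenon_block above 0.1 m and contact force between tenon_block and the fingers above 2 N and linear speed of tenon_block below 0.02 m/s and angular speed of tenon_block below 0.15 rad/s and contact force between tenon_block and camera_stand below 0.1 N and contact force between tenon_block and bench_stop below 0.1 N and z of tenon_block in the frame of lens below -0.005 m); the arm keeps its last pose, push and grip.
It fails at once if the inspection camera is knocked out of place (over 10 mm) (distance of lens from where it was at the start of the episode above 0.01 m).
It fails at once if the chisel is disturbed (moved over 30 mm) (distance of chisel from where it was at the start of the episode above 0.03 m).
It fails at once if the finish can is disturbed (moved over 30 mm) (distance of finish_can from where it was at the start of the episode above 0.03 m).
It fails at once if the try square is disturbed (moved over 30 mm) (distance of try_square from where it was at the start of the episode above 0.03 m).
It also fails if it takes over 46 s, if anything falls off the work surface, if the arm or the gripper's body presses on something with over 40 N, if the wrist force passes 120 N, or if a joint passes its speed limit or range.

## Robot

A 6-joint arm with a two-finger parallel gripper is mounted at the origin on the work surface. World frame = base frame: x ahead of the robot, y to its left, z up, the work surface at z = 0. Lengths are in mm, angles in rad, forces in N, time in s.
With the tool pointing down it reaches from about 350 to 875 mm from the base axis. Payload 4.2 kg.
Tool frame: the origin (TCP) lies midway between the tips of the shut fingers; the grasp point (between the pads) lies 19 mm behind it (arm.tcp_to_grasp is the distance from the TCP to the grasp point, in mm); z points along the fingers, y is the line along which they close (so a half turn about z gives the same grasp; the last joint's range is limited). The gripper opens to 85 mm and grips with 20 to 120 N. Pads are 22 mm wide; open, the fingers measure 114 mm over their backs; the gripper's body (76 mm by 85 mm) begins 54 mm behind the grasp point. The pads swing forward as they close: fully open they stand 13 mm farther back than shut.
Start: joints at [1.518, 0.385, 0.008, 0, -1.194, -0.259], TCP at [191.7, 594.853, 195.412] pointing down, gripper open.
Joint ranges: [-3.14, 3.14], [-1.21, 2.06], [-1.07, 1.41], [-3.16, 2.05], [-2.99, -0.16], [-3.1, 3.1]. Speed limits (rad/s): [2.79, 2.79, 3.14, 3.14, 3.14, 3.14].

## Interface

Orientations are given as a unit quaternion [x, y, z, w].
In Python, from bench import arm, get_image gives the robot as it stands.
- The arm moves only by the tool drive_tool, never from a script. Its argument "deltas" is a list of rows, each a list of 2 entries, a list of its own where there are three numbers: the shift along the tool's x, y, z in cm, then the turn, a rotation vector about the tool's x, y, z in degrees. In form: [[[x, y, z], [ax, ay, az]], ...]. A call has 1 to 12 rows; each row shifts and turns the commanded pose from where the row before left it, along the tool's axes as they then stand; what a row does not reach is not made up. A row lasts 1/10 s, in which the tool goes at most 50 mm and 8.59 degrees, less where a joint would pass 70% of its speed; a pose out of reach is approached as far as the arm can. A call with a gripper value outside its range is refused whole. "claw" is the finger opening in cm, from 0 to 8.54, set as the call begins (left out, the last holds). The fingers move at their own pace and stop on an object; the grip force is fixed at half the most. Time passes only in rows, so rows that do not move let the fingers close. It gives the time, the measured TCP pose, the force, the opening and the grip force at its end, in the units of the state.
- arm.read_state(): the state, without advancing time (a new reading comes with each control period).
- get_image(name): name is "scene" or "top" or "wrist"; returns a dict with "img" (384x512x3 uint8, red, green, blue), "fx", "fy", "cx", "cy" (pixels), "eye" and "orientation" of the camera in the world; the wrist camera has in their place "mount" (4x4, takes a point from camera to tool coordinates, whose origin is the TCP and whose axes are the flange's). Camera axes: x right, y down, z forward; pixel columns grow to the right and rows downward; lengths in mm; the calibration is good to about 2 mm. A picture is of the moment at which its call begins: read the wrist's pose just before it. There is no depth.
- arm.job_done(): hands the job in; it is judged then, once.
The state is a dict: "clock": time; "joints": joint angles; "joint_vel": joint speeds; "joint_efforts": joint torques, N m; "position": TCP position; "ee_rot": TCP orientation; "contact_force": force on the tool from outside, world axes, zero at the start; "wrist_torque": the same for the moment, N m; "gripper_width": finger opening in mm; "grasp_force": force on a finger pad.
Only numpy, scipy, OpenCV 4.12 (cv2) and the standard library are available. Lean on these libraries where they do the work, as an engineer would, in place of code of your own. Each camera call takes 0.05 s, during which the arm holds its last target. There are 200 camera calls.

## Working session

There is one attempt and no reset: what is moved stays moved. The work goes in short steps, Python scripts to look and compute and a tool call to move; the robot and the scene stay as the last step left them, time stands still between calls to the robot, and variables do not carry over. Pictures are saved under pics/ and viewed, at most 10 in all, crops included, and the job is handed in when it is done.

Besides the shell and the picture viewer there is one more tool, called after "Call:" by a JSON object that holds its "name" and its "arguments", one argument or row to a line. drive_tool: Moves the arm, as the interface text tells. Its arguments: {"type":"object","properties":{"deltas":{"type":"array"},"claw":{"type":"number"}},"required":["deltas"]}

```bash
mkdir -p pics && python3 - <<'E'
from bench import arm,get_image
import cv2,numpy as np,pickle
s=arm.read_state();print(s['position'],s['ee_rot'],s['clock'])
d={}
for n in('scene','top'):
    g=get_image(n);d[n]=g
    print(n,{k:v for k,v in g.items() if k!='img'})
    cv2.imwrite(f'pics/{n}.png',cv2.resize(g['img'][:,:,::-1],(800,600),interpolation=cv2.INTER_CUBIC))
pickle.dump(d,open('d.pkl','wb'))
E
```

```text
[191.50906013 594.23069201 194.32167843] [ 9.87855777e-01 -1.55369713e-01 -1.24402760e-04  1.09569739e-03] 0.0
scene {'fx': 392.6074382104155, 'fy': 392.6074382104155, 'cx': 260.9609224476908, 'cy': 195.80532411774783, 'eye': array([1202.90592828, -334.20485195, 1046.20511451]), 'orientation': array([ 0.81798695,  0.46208551, -0.17604238, -0.29391056])}
top {'fx': 404.2074912296553, 'fy': 404.2074912296553, 'cx': 249.2695895492185, 'cy': 190.3586935626735, 'eye': array([ 395.58960685,   53.64311497, 1204.49074718]), 'orientation': array([-0.69648164,  0.71377433, -0.0558497 ,  0.04816989])}
```

View pics/top.png

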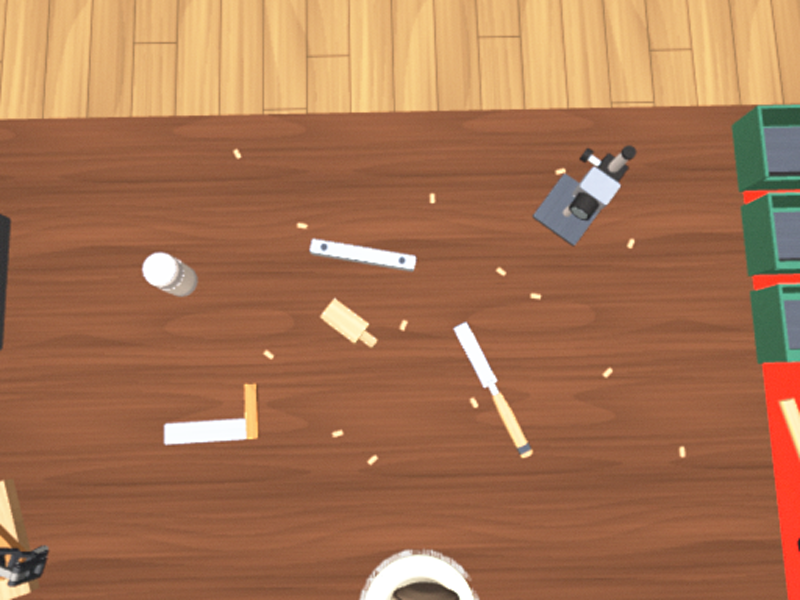

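View pics/scene.png

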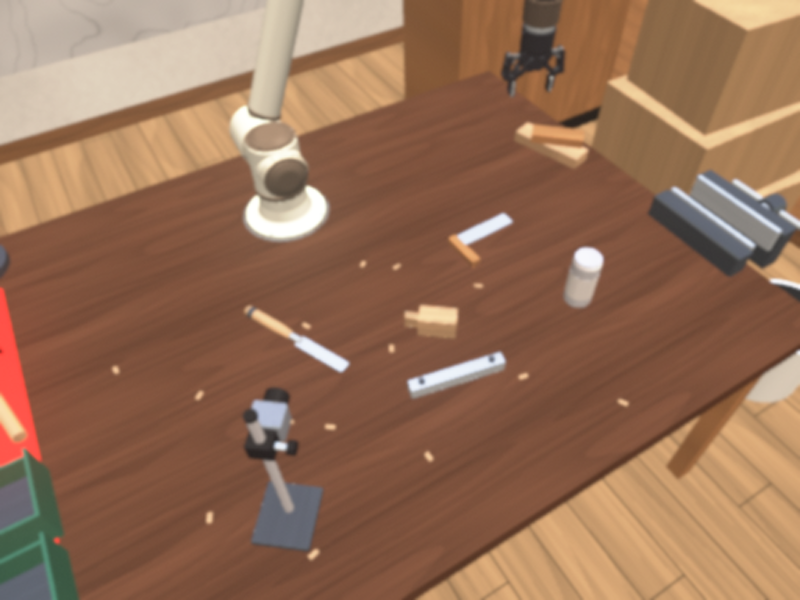

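The top view, 800×600 scale, shows the block at (347,322) with its tenon to the lower right. The stop is at (362,255), and the camera stand's foot is at (573,210) with the lens barrel at (583,207), looking lower left. The scene view confirms the layout: block (437,320), stop (457,373), camera (270,415), and the foot at (287,515). I'll start with coarse positions.

```bash
cat > h.py <<'E'
import numpy as np,cv2,pickle
from scipy.spatial.transform import Rotation as R
def cam(g,st=None):
    """3x3 K, rotation cam->world, eye; st = state for the wrist camera"""
    K=np.array([[g['fx'],0,g['cx']],[0,g['fy'],g['cy']],[0,0,1]])
    if 'mount' in g:
        Rt=R.from_quat(st['ee_rot']).as_matrix();m=np.array(g['mount'])
        return K,Rt@m[:3,:3],Rt@m[:3,3]+np.array(st['position'])
    return K,R.from_quat(g['orientation']).as_matrix(),np.array(g['eye'])
def ray(c,p):
    p=np.atleast_2d(p).astype(float);K,Rm,e=c
    d=(Rm@np.linalg.inv(K)@np.c_[p,np.ones(len(p))].T).T
    return e,d/np.linalg.norm(d,axis=1)[:,None]
def plane(c,p,z):
    e,d=ray(c,p);return e+d*((z-e[2])/d[:,2])[:,None]
def tri(obs):
    """least-squares point from [(cam,pixel),...] and ray misses in mm"""
    A=np.zeros((3,3));b=np.zeros(3);L=[]
    for c,p in obs:
        e,d=ray(c,p);P=np.eye(3)-np.outer(d[0],d[0]);A+=P;b+=P@e;L.append((e,P))
    x=np.linalg.solve(A,b);return x,[np.linalg.norm(P@(x-e)) for e,P in L]
def proj(c,X):
    K,Rm,e=c;q=(K@Rm.T@(np.atleast_2d(X)-e).T).T;return q[:,:2]/q[:,2:]
E
python3 - <<'E'
from h import *
d=pickle.load(open('d.pkl','rb'));t=cam(d['top']);s=cam(d['scene']);k=.64
P=lambda *a:np.array(a)*k
for n,a,b in [('block body centre',(342,318),(438,317)),('tenon tip',(370,341),(407,316)),('stop bolt L',(323,247),(492,360)),('stop bolt R',(402,261),(421,381)),('barrel',(583,207),(275,396)),('body',(600,185),(268,415)),('column top',(628,152),(251,417)),('can top',(158,268),(588,256))]:
    x,m=tri([(t,P(*a)),(s,P(*b))]);print(n,x.round(),np.round(m,1))
for n,p in [('foot',[(566,176),(534,212),(576,244),(610,205)]),('chisel',[(462,326),(490,385),(528,455)]),('square',[(251,385),(251,437),(165,433)])]:
    print(n,plane(t,P(*p) if 0 else np.array(p)*k,14 if n=='foot' else 10).round().tolist())
E
```

```text
block body centre [530. 125.  43.] [3.3 3.3]
tenon tip [487.  74.  34.] [3.2 3.2]
stop bolt L [670. 162.  28.] [0.9 0.9]
stop bolt R [639.  13.  30.] [0.5 0.5]
barrel [ 672. -265.  253.] [1.2 1.2]
body [ 703. -289.  265.] [0.2 0.2]
column top [ 733. -312.  325.] [0.4 0.4]
can top [614. 436. 133.] [1.6 1.6]
foot [[805.0, -315.0, 14.0], [734.0, -247.0, 14.0], [668.0, -325.0, 14.0], [744.0, -397.0, 14.0]]
chisel [[514.0, -98.0, 10.0], [402.0, -146.0, 10.0], [272.0, -210.0, 10.0]]
square [[413.0, 301.0, 10.0], [318.0, 301.0, 10.0], [329.0, 459.0, 10.0]]
```

```bash
cat >> h.py <<'E'
def yaw(st):
    v=R.from_quat(st['ee_rot']).as_matrix();return np.degrees(np.arctan2(v[1,1],v[0,1]))
def delta(st,target):
    """tool-frame shift in cm to a world TCP target"""
    return R.from_quat(st['ee_rot']).inv().apply(np.array(target)-st['position'])/10
E
python3 - <<'E'
from h import *
from bench import arm,get_image
st=arm.read_state();g=get_image('wrist');print(np.round(g['mount'],3).tolist(),g['fx'],g['cx'],g['cy'])
print(yaw(st),delta(st,[520,100,380]),st['joints'])
E
```

```text
[[-0.001, -0.96, -0.279, 71.169], [1.0, -0.001, -0.001, -0.373], [0.001, -0.279, 0.96, -179.202], [0.0, 0.0, 0.0, 1.0]] 324.463132442097 250.03667353505688 196.07871329205415
-107.87488684563844 [ 46.43396127  36.99911156 -18.4796593 ] [ 1.51758606e+00  3.85440250e-01  6.78653589e-03 -4.25349044e-04
 -1.19398562e+00 -2.58608403e-01]
```

Call:
{"name": "drive_tool", "arguments": {
  "deltas": [
    [[3.8,3.45,-0.55],[0,0,0]],
    [[3.8,3.45,-0.55],[0,0,0]],
    [[3.8,3.45,-0.55],[0,0,0]],
    [[3.8,3.45,-0.55],[0,0,0]],
    [[3.8,3.45,-0.55],[0,0,0]],
    [[3.8,3.45,-0.55],[0,0,0]],
    [[3.8,3.45,-0.55],[0,0,0]],
    [[3.8,3.45,-0.55],[0,0,0]],
    [[3.8,3.45,-0.55],[0,0,0]],
    [[3.8,3.45,-0.55],[0,0,0]],
    [[3.8,3.45,-0.55],[0,0,0]],
    [[3.8,3.45,-0.55],[0,0,0]]
  ]
}}

```text
clock: 1.35
position: [489.5, 75.7, 259.6]
ee_rot: [0.988, -0.155, 0.0, -0.0]
contact_force: [1.4, 1.5, 0.5]
gripper_width: 85.6
grasp_force: 0.0
```

Call:
{"name": "drive_tool", "arguments": {
  "deltas": [
    [[0,0,0],[0,0,8]],
    [[0,0,0],[0,0,8]],
    [[0,0,0],[0,0,8]],
    [[0,0,0],[0,0,8]],
    [[0,0,0],[0,0,8]],
    [[0,0,0],[0,0,8]],
    [[0,0,0],[0,0,8]],
    [[0,0,0],[0,0,8]],
    [[0,0,0],[0,0,8]],
    [[0,0,0],[0,0,8]],
    [[0,0,0],[0,0,8]],
    [[0,0,0],[0,0,0]]
  ]
}}

```text
clock: 2.55
position: [488.8, 77.6, 259.0]
ee_rot: [-0.603, 0.798, 0.0, -0.0]
contact_force: [0.4, -0.7, -0.1]
gripper_width: 85.2
grasp_force: 0.0
```

```bash
python3 - <<'E'
from h import *
from bench import arm,get_image
st=arm.read_state();g=get_image('wrist')
print(st['clock'],st['position'],yaw(st),st['joints'],R.from_quat(st['ee_rot']).as_matrix().round(3).tolist())
pickle.dump((st,g),open('w1.pkl','wb'))
cv2.imwrite('pics/w1.png',cv2.resize(g['img'][:,:,::-1],(800,600),interpolation=cv2.INTER_CUBIC))
E
```

```text
2.55 [488.8283448   77.59442247 259.04198835] 164.14354315202854 [ 4.86056850e-01  1.18985298e-01 -1.91423120e-01 -1.72464865e-04
 -1.26107379e+00 -7.62751499e-01] [[-0.273, -0.962, -0.001], [-0.962, 0.273, -0.0], [0.0, 0.001, -1.0]]
```

View pics/w1.png

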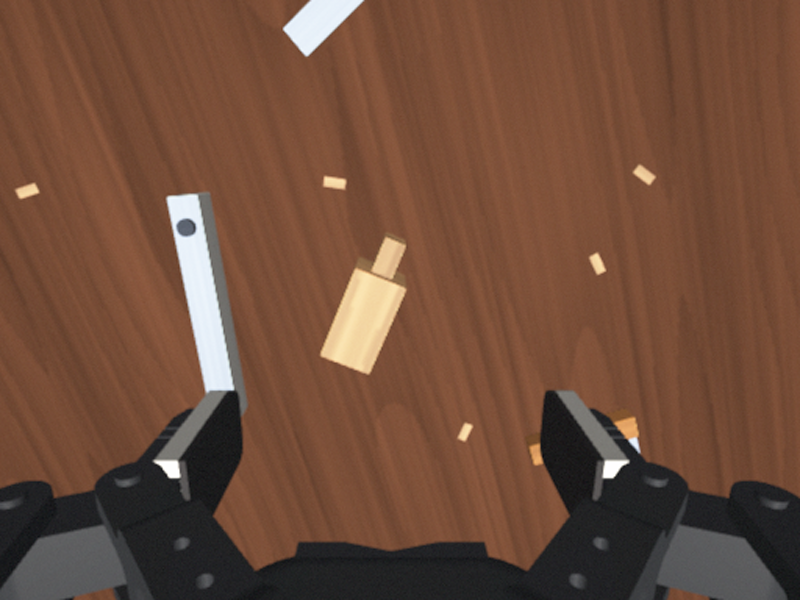

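The wrist view, 800×600 scale, shows the block's top-face corners near (357,268), (406,290), (368,374) and (321,355), with its tenon tip at (395,240). The stop's white top runs from (187,196) to about (220,390), and its dark near face is at its right.

```bash
cat > m.py <<'E'
from h import *
def big(m,near):
    n,l,s,c=cv2.connectedComponentsWithStats(m.astype(np.uint8));
    i=min((i for i in range(1,n) if s[i,4]>60),key=lambda i:np.linalg.norm(c[i]-near));return (l==i).astype(np.uint8)
def block(g,c,guess,k=11,z=50,up=4):
    im=cv2.resize(g['img'],None,fx=up,fy=up,interpolation=cv2.INTER_CUBIC)
    h=cv2.cvtColor(im,cv2.COLOR_RGB2HSV).astype(int)
    p=proj(c,guess)[0]*up
    m=big((h[...,2]>200)&(h[...,1]>50)&(h[...,0]<28),p)
    m=cv2.morphologyEx(m,cv2.MORPH_OPEN,np.ones((k*up,k*up),np.uint8))
    m=big(m,p);q=max(cv2.findContours(m,0,1)[0],key=cv2.contourArea)
    r=cv2.boxPoints(cv2.minAreaRect(q));return (r+.5)/up-.5
def stop(g,c,guess,up=4):
    im=cv2.resize(g['img'],None,fx=up,fy=up,interpolation=cv2.INTER_CUBIC)
    h=cv2.cvtColor(im,cv2.COLOR_RGB2HSV).astype(int)
    m=big((h[...,2]>190)&(h[...,1]<45),proj(c,guess)[0]*up)
    q=max(cv2.findContours(m,0,1)[0],key=cv2.contourArea)
    return (cv2.boxPoints(cv2.minAreaRect(q))+.5)/up-.5
E
python3 - <<'E'
from m import *
d=pickle.load(open('d.pkl','rb'));st,g=pickle.load(open('w1.pkl','rb'))
cs={'wrist':(g,cam(g,st)),'top':(d['top'],cam(d['top']))}
o={'b':[], 's':[]}
for n,(G,c) in cs.items():
    b=block(G,c,[530,125,50],k=11 if n=='wrist' else 7);X=plane(c,b,50);print(n,'block px',b.round(1).tolist(),X[:,:2].round(1).tolist(),'sides',np.linalg.norm(np.diff(X[:3],axis=0),axis=1).round(1),'ctr',X.mean(0).round(1))
    o['b'].append((c,b.mean(0)))
    s=stop(G,c,[655,90,30]);X=plane(c,s,30);print(n,'stop',X[:,:2].round(1).tolist(),np.linalg.norm(np.diff(X[:3],axis=0),axis=1).round(1))
print(tri(o['b']))
# bolts across views by dark blobs on the stop: hand-picked
print(tri([(cs['wrist'][1],np.array([186,227])*.64),(cs['top'][1],np.array([402,261])*.64)]))
E
```

```text
wrist block px [[204.39999389648438, 227.5], [227.0, 170.89999389648438], [259.8999938964844, 184.10000610351562], [237.3000030517578, 240.6999969482422]] [[568.5, 142.8], [518.9, 80.1], [484.8, 107.1], [533.2, 171.9]] sides [79.9 43.5] ctr [526.4 125.5  50. ]
wrist stop [[648.1, -11.7], [623.2, -9.5], [654.0, 159.0], [682.0, 157.2]] [ 25.  171.3]
top block px [[208.39999389648438, 198.39999389648438], [218.89999389648438, 198.39999389648438], [218.89999389648438, 208.39999389648438], [208.39999389648438, 208.39999389648438]] [[546.2, 157.1], [545.4, 126.9], [516.5, 127.3], [517.3, 157.4]] sides [30.2 28.9] ctr [531.3 142.2  50. ]
top stop [[661.2, 190.7], [689.3, 185.8], [649.9, -14.2], [622.0, -8.6]] [ 28.5 203.8]
(array([539.28407275, 148.63884024, -31.75645831]), [np.float64(1.6492539069840613), np.float64(1.6492539069843188)])
(array([635.42597171,  14.36911632,  45.96177326]), [np.float64(0.68168356586993), np.float64(0.6816835658699296)])
```

Call:
{"name": "drive_tool", "arguments": {
  "deltas": [
    [[0,0,0],[0,0,7.2]],
    [[0,0,0],[0,0,7.2]],
    [[0,0,0],[0,0,7.2]],
    [[-2.9,0,2.0],[0,0,0]],
    [[-2.9,-0.1,2.0],[0,0,0]],
    [[0,0,0],[0,0,0]],
    [[0,0,0],[0,0,0]]
  ]
}}

```text
clock: 3.3
position: [524.9, 123.2, 218.5]
ee_rot: [-0.444, 0.896, -0.0, -0.001]
contact_force: [-0.8, -0.2, 0.1]
gripper_width: 85.1
grasp_force: 0.0
```

```bash
python3 - <<'E'
from m import *
from bench import arm,get_image
st=arm.read_state();g=get_image('wrist');c=cam(g,st);pickle.dump((st,g),open('w2.pkl','wb'))
st1,g1=pickle.load(open('w1.pkl','rb'));c1=cam(g1,st1)
cv2.imwrite('pics/w2.png',cv2.resize(g['img'][:,:,::-1],(800,600),interpolation=cv2.INTER_CUBIC))
print(st['position'],yaw(st))
b=block(g,c,[526,125,50]);b1=block(g1,c1,[526,125,50])
X=plane(c,b,50);print(X[:,:2].round(1).tolist(),np.linalg.norm(np.diff(X[:3],axis=0),axis=1).round(1),X.mean(0))
X1=plane(c1,b1,50)
for p,x in zip(b,X):
    j=np.argmin(np.linalg.norm(X1-x,axis=1));print('corner',tri([(c,p),(c1,b1[j])]))
s=stop(g,c,[655,90,30]);X=plane(c,s,30);print('stop',X[:,:2].round(1).tolist())
E
```

```text
[524.94727544 123.15813119 218.45925891] 142.6839106009739
[[568.7, 143.2], [518.5, 80.5], [485.0, 106.4], [533.0, 170.8]] [80.3 42.4] [526.29198425 125.24806518  50.        ]
corner (array([569.41990687, 143.885806  ,  46.82524108]), [np.float64(0.07742321428287179), np.float64(0.07742321428297348)])
corner (array([518.93648512,  80.54209933,  47.94306888]), [np.float64(0.2640266834598398), np.float64(0.264026683459828)])
corner (array([484.78387823, 106.0248014 ,  54.0487428 ]), [np.float64(0.14485108345166242), np.float64(0.14485108345159234)])
corner (array([531.72201604, 168.1437726 ,  59.0746975 ]), [np.float64(0.001408136663072259), np.float64(0.0014081366630867278)])
stop [[648.0, -11.7], [623.5, -8.2], [661.4, 188.6], [689.7, 186.6]]
```

View pics/w2.png

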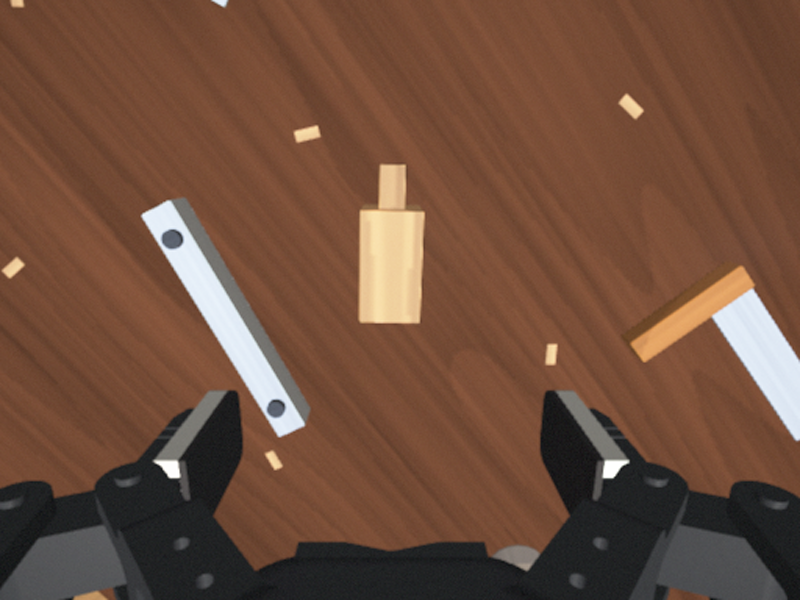

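The second wrist view has the block centred between the fingers and lined up with them, with its body from (360,208) to (424,322). The whole stop shows, with bolts at (172,239) and (276,408). Corners triangulate to about 52 mm high and 80×43 mm, which agrees with the given sizes. I'll descend and grasp.

Call:
{"name": "drive_tool", "arguments": {
  "deltas": [
    [[0,0,4.5],[0,0,0]],
    [[0,0,4.5],[0,0,0.4]],
    [[0,0,4.5],[0,0,0]],
    [[0,0,4.0],[0,0,0]],
    [[0,0,3.0],[0,0,0]],
    [[0,0,0],[0,0,0]],
    [[0,0,0],[0,0,0]]
  ]
}}

```text
clock: 4.05
position: [526.1, 123.1, 15.7]
ee_rot: [-0.44, 0.898, -0.0, 0.001]
contact_force: [0.6, 1.1, 0.4]
gripper_width: 85.6
grasp_force: 0.0
```

Call:
{"name": "drive_tool", "arguments": {
  "deltas": [
    [[0,0,0],[0,0,0]],
    [[0,0,0],[0,0,0]],
    [[0,0,0],[0,0,0]],
    [[0,0,0],[0,0,0]],
    [[0,0,0],[0,0,0]],
    [[0,0,0],[0,0,0]],
    [[0,0,0],[0,0,0]],
    [[0,0,0],[0,0,0]]
  ],
  "claw": 3
}}

```text
clock: 4.85
position: [525.1, 123.1, 14.3]
ee_rot: [-0.439, 0.898, -0.0, -0.0]
contact_force: [0.1, -0.6, -0.6]
gripper_width: 29.8
grasp_force: 0.0
```

The fingers shut past 44 mm without any force, so I'm looking before doing anything else.

```bash
python3 - <<'E'
from m import *
from bench import arm,get_image
st=arm.read_state();g=get_image('wrist');s=get_image('scene');pickle.dump((st,g),open('w3.pkl','wb'))
print(st)
c=cam(s);p=proj(c,[525,123,20])[0].astype(int);print(p)
a=s['img'][p[1]-75:p[1]+75,p[0]-70:p[0]+70]
cv2.imwrite('pics/w3.png',np.hstack([cv2.resize(g['img'],(480,360)),cv2.resize(a,(320,360),interpolation=cv2.INTER_CUBIC)])[:,:,::-1])
E
```

```text
{'clock': 4.85, 'joints': array([ 5.31043669e-01,  4.45387799e-01, -4.25067463e-01,  1.07857349e-05,
       -7.00537495e-01, -1.19183790e+00]), 'joint_vel': array([-0.00106807, -0.00047783, -0.00115648, -0.00061564,  0.00073393,
       -0.00113802]), 'joint_efforts': array([ 5.50596469e-04, -3.64703965e+01,  1.30761042e+01,  2.90541910e+00,
       -8.95756584e-04,  7.41643453e-05]), 'position': array([525.12382413, 123.09009531,  14.27380655]), 'ee_rot': array([-4.39466956e-01,  8.98258752e-01, -1.09272923e-05, -9.76673001e-05]), 'contact_force': array([ 0.10587908, -0.56836724, -0.60995319]), 'wrist_torque': array([-0.01467181,  0.00404132,  0.02614708]), 'grasp_force': 0.0, 'gripper_width': 29.824494809023708}
[279 206]
```

View pics/w3.png

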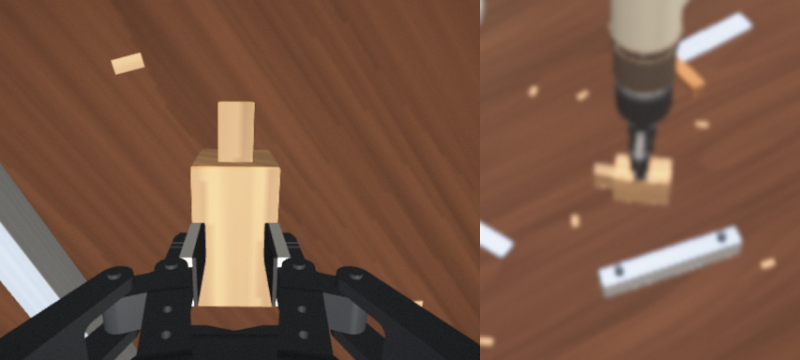

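```bash
python3 - <<'E'
from m import *
from bench import arm,get_image
print(arm.tcp_to_grasp,[a for a in dir(arm) if a[0]!='_'])
s=get_image('scene');c=cam(s);st,g=pickle.load(open('w3.pkl','rb'));cw=cam(g,st)
ty=R.from_quat(st['ee_rot']).as_matrix()[:,1]
P=np.array([525.1,123.1,0])
im=cv2.resize(s['img'][110:260,190:350],(800,750),interpolation=cv2.INTER_CUBIC)[150:750].copy()
wi=cv2.resize(g['img'],None,fx=1.5,fy=1.5)
for z,col in((14,(255,0,0)),(60,(0,255,0))):
  for sg in(-1,1):
    q=P+sg*15*ty+[0,0,z]
    u=(proj(c,q)[0]+.5-[190,110])*5-[0,150];cv2.drawMarker(im,tuple(u.astype(int).tolist()),col,1,20,2)
    u=(proj(cw,q)[0]+.5)*1.5;cv2.drawMarker(wi,tuple(u.astype(int).tolist()),col,1,20,2)
out=np.hstack([cv2.resize(im,(400,300)),cv2.resize(wi,(400,300))])
cv2.imwrite('pics/tip.png',cv2.cvtColor(cv2.resize(out,(800,300)),cv2.COLOR_RGB2BGR))
E
```

```text
18.700000000000003 ['IKError', 'job_done', 'read_state', 'tcp_to_grasp']
```

View pics/tip.png

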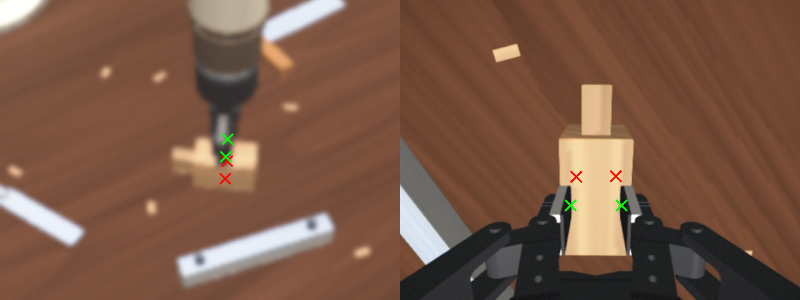

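The green markers, for tips at z≈60 at the reported pose, sit on the fingertips in both views. The red ones (reported TCP, z=14) sit well below them. So the fingertips really stand about 46 mm behind the reported TCP, and the fingers closed just above the block without touching it. I'll open, go 45 mm lower while watching the force, and grip again.

Call:
{"name": "drive_tool", "arguments": {
  "deltas": [
    [[0,0,0],[0,0,0]],
    [[0,0,0],[0,0,0]],
    [[0,0,0],[0,0,0]],
    [[0,0,0],[0,0,0]],
    [[0,0,0],[0,0,0]],
    [[0,0,0],[0,0,0]],
    [[0,0,1.5],[0,0,0]],
    [[0,0,1.5],[0,0,0]],
    [[0,0,1.0],[0,0,0]],
    [[0,0,0.5],[0,0,0]],
    [[0,0,0],[0,0,0]]
  ],
  "claw": 8.5
}}

```text
clock: 6.1
position: [524.8, 122.9, -31.3]
ee_rot: [-0.439, 0.898, -0.0, -0.001]
contact_force: [-0.7, -0.9, -0.6]
gripper_width: 85.1
grasp_force: 0.0
```

Call:
{"name": "drive_tool", "arguments": {
  "deltas": [
    [[0,0,0],[0,0,0]],
    [[0,0,0],[0,0,0]],
    [[0,0,0],[0,0,0]],
    [[0,0,0],[0,0,0]],
    [[0,0,0],[0,0,0]],
    [[0,0,0],[0,0,0]],
    [[0,0,0],[0,0,0]],
    [[0,0,0],[0,0,0]]
  ],
  "claw": 3
}}

```text
clock: 6.9
position: [525.8, 123.5, -29.9]
ee_rot: [-0.44, 0.898, -0.0, 0.001]
contact_force: [-0.7, 0.3, 5.3]
gripper_width: 43.6
grasp_force: 61.8
```

Gripped at 43.6 mm with 62 N. I'll lift and turn.

Call:
{"name": "drive_tool", "arguments": {
  "deltas": [
    [[0,0,-1],[0,0,0]],
    [[0,0,-1],[0,0,0]],
    [[0,0,0],[0,0,7.9]],
    [[0,0,0],[0,0,7.9]],
    [[0,0,0],[0,0,7.9]],
    [[0,0,0],[0,0,7.9]],
    [[0,0,0],[0,0,7.9]],
    [[0,0,0],[0,0,7.9]],
    [[0,0,0],[0,0,7.9]],
    [[0,0,0],[0,0,7.9]],
    [[0,0,0],[0,0,0]],
    [[0,0,0],[0,0,0]]
  ]
}}

```text
clock: 8.1
position: [525.1, 123.0, -10.3]
ee_rot: [0.095, 0.995, 0.0, 0.0]
contact_force: [0.8, -0.8, -0.9]
gripper_width: 43.3
grasp_force: 61.1
```

```bash
python3 - <<'E'
from m import *
from bench import arm,get_image
st=arm.read_state();g=get_image('wrist');c=cam(g,st);pickle.dump((st,g),open('w4.pkl','wb'))
print(st['position'],yaw(st),st['grasp_force'],st['gripper_width'])
s=stop(g,c,[655,90,30]);X=plane(c,s,30);print('stop',X[:,:2].round(1).tolist())
e=(np.array(st['position'])[:2]);n=np.array([np.cos(np.radians(-11.1)),np.sin(np.radians(-11.1))])
print('to face',(np.array([642.4,90.2])-e)@n-43)
cv2.imwrite('pics/w4.png',g['img'][:,:,::-1])
E
```

```text
[525.10951289 123.0376331  -10.34862067] 79.0931116882998 61.10000252723694 43.279496104025704
stop [[527.9, 85.7], [528.9, 90.9], [534.2, 89.6], [533.2, 84.3]]
to face 78.41826026127339
```

View pics/w4.png

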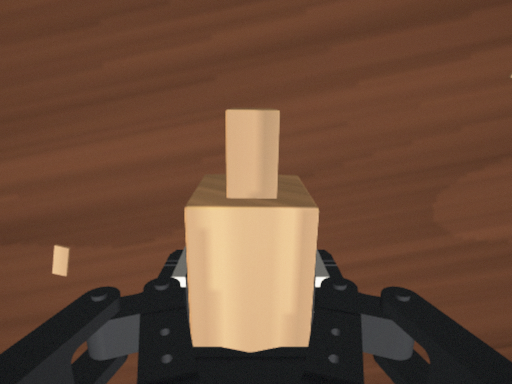

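The held block sits square in the fingers, with its tenon at image top (252,110), pointing away from the stop. The gap to the stop's face is about 78 mm. I'll lower it to just above the bench and approach.

Call:
{"name": "drive_tool", "arguments": {
  "deltas": [
    [[-2.5,0,0],[0,0,0.2]],
    [[-2.5,0,1.0],[0,0,0]],
    [[-1.5,0,0.8],[0,0,0]],
    [[-0.5,0,0],[0,0,0]],
    [[0,0,0],[0,0,0]],
    [[0,0,0],[0,0,0]]
  ]
}}

```text
clock: 8.75
position: [593.0, 109.4, -28.6]
ee_rot: [0.098, 0.995, -0.0, -0.0]
contact_force: [-0.2, -0.3, -1.8]
gripper_width: 43.5
grasp_force: 61.3
```

Call:
{"name": "drive_tool", "arguments": {
  "deltas": [
    [[-0.2,0,0],[0,0,0]],
    [[-0.2,0,0],[0,0,0]],
    [[-0.2,0,0],[0,0,0]],
    [[-0.1,0,0],[0,0,0]],
    [[0,0,0],[0,0,0]],
    [[0,0,0],[0,0,0]]
  ]
}}

```text
clock: 9.35
position: [600.6, 108.1, -28.7]
ee_rot: [0.098, 0.995, -0.0, -0.0]
contact_force: [0.4, 0.3, -1.4]
gripper_width: 42.9
grasp_force: 61.3
```

Call:
{"name": "drive_tool", "arguments": {
  "deltas": [
    [[-0.1,0,0],[0,0,0]],
    [[-0.1,0,0],[0,0,0]],
    [[0,0,0],[0,0,0]]
  ]
}}

```text
clock: 9.65
position: [602.8, 107.7, -28.7]
ee_rot: [0.098, 0.995, 0.0, 0.0]
contact_force: [1.1, 0.2, -1.7]
gripper_width: 43.6
grasp_force: 61.3
```

Call:
{"name": "drive_tool", "arguments": {
  "deltas": [
    [[-0.1,0,0],[0,0,0]],
    [[-0.1,0,0],[0,0,0]],
    [[0,0,0],[0,0,0]]
  ]
}}

```text
clock: 9.95
position: [603.5, 107.3, -28.9]
ee_rot: [0.098, 0.995, -0.0, -0.001]
contact_force: [-3.2, 1.7, 0.8]
gripper_width: 43.2
grasp_force: 61.5
```

Contact began where predicted. I'll press a little more.

Call:
{"name": "drive_tool", "arguments": {
  "deltas": [
    [[-0.1,0,0],[0,0,0]],
    [[-0.1,0,0],[0,0,0]],
    [[0,0,0],[0,0,0]],
    [[0,0,0],[0,0,0]],
    [[0,0,0],[0,0,0]]
  ]
}}

```text
clock: 10.45
position: [603.3, 106.9, -29.2]
ee_rot: [0.098, 0.995, -0.001, -0.003]
contact_force: [-9.2, 3.4, 2.7]
gripper_width: 43.3
grasp_force: 61.6
```

```bash
python3 - <<'E'
from m import *
from bench import arm,get_image
st=arm.read_state();print(st['position'],yaw(st),st['contact_force'],st['wrist_torque'],R.from_quat(st['ee_rot']).as_matrix()[:,2])
t=get_image('top');s=get_image('scene');o=[]
for g in(t,s):
    p=proj(cam(g),[610,105,40])[0].astype(int);a=g['img'][p[1]-45:p[1]+45,p[0]-60:p[0]+60]
    o.append(cv2.resize(a,(400,300),interpolation=cv2.INTER_CUBIC))
cv2.imwrite('pics/press.png',np.hstack(o)[:,:,::-1])
E
```

```text
[603.31443286 106.93463213 -29.21585524] 78.75674826945163 [-9.15325478  3.40174078  2.66797132] [1.09934361 2.13686379 0.26050706] [-0.00601084 -0.00120231 -0.99998121]
```

View pics/press.png

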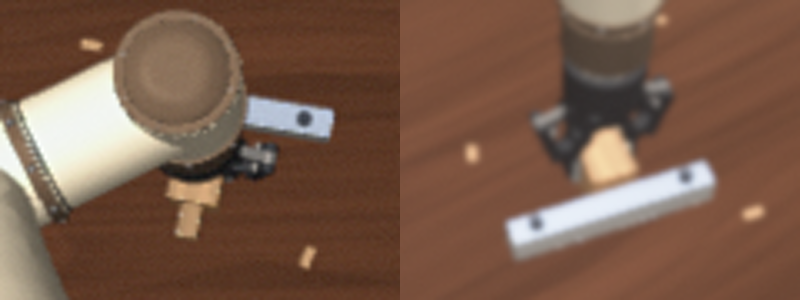

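The stop and the block's end look parallel and touching in the scene crop (block (605,160), bar (610,210)), with about 10 N of push. I'll add a firmer push and a small yaw wiggle to seat it flat.

Call:
{"name": "drive_tool", "arguments": {
  "deltas": [
    [[-0.1,0,0],[0,0,0]],
    [[-0.1,0,0],[0,0,0]],
    [[0,0,0],[0,0,0.8]],
    [[0,0,0],[0,0,0]],
    [[0,0,0],[0,0,-1.6]],
    [[0,0,0],[0,0,0]],
    [[0,0,0],[0,0,0.8]],
    [[0,0,0],[0,0,0]],
    [[0,0,0],[0,0,0]]
  ]
}}

```text
clock: 11.45
position: [603.1, 106.6, -29.5]
ee_rot: [0.098, 0.995, -0.001, -0.005]
contact_force: [-12.8, 6.2, 5.1]
gripper_width: 43.7
grasp_force: 61.7
```

Call:
{"name": "drive_tool", "arguments": {
  "deltas": [
    [[1.5,0,0],[0,0,0]],
    [[2.5,0,-0.5],[0,0,0]],
    [[1,0,-3.5],[0,0,0]],
    [[0,0,-4.0],[0,0,-7.6]],
    [[0,0,-4.0],[0,0,-7.6]],
    [[0,0,-4.0],[0,0,-7.6]],
    [[0,0,-4.0],[0,0,-7.6]],
    [[0,0,-4.0],[0,0,-7.6]],
    [[0,0,-4.0],[0,0,-7.6]],
    [[0,0,-4.0],[0,0,-7.6]],
    [[0,0,-3.0],[0,0,-7.6]],
    [[0,0,0],[0,0,0]]
  ]
}}

```text
clock: 12.65
position: [562.2, 116.6, 327.3]
ee_rot: [-0.42, 0.908, -0.001, 0.006]
contact_force: [-0.3, 0.5, -0.3]
gripper_width: 43.7
grasp_force: 61.4
```

```bash
python3 - <<'E'
from m import *
from bench import arm
st=arm.read_state();print(st['position'],yaw(st),st['grasp_force'],st['gripper_width'],delta(st,[590,-170,330]))
E
```

```text
[562.16965567 116.62651909 327.32803315] 139.60782670430697 61.37687087059021 43.71489851945583 [ 20.02435247 -20.69482362  -0.33745078]
```

Call:
{"name": "drive_tool", "arguments": {
  "deltas": [
    [[2.86,-2.96,0],[0,0,0]],
    [[2.86,-2.96,0],[0,0,0]],
    [[2.86,-2.96,0],[0,0,0]],
    [[2.86,-2.96,0],[0,0,0]],
    [[2.86,-2.96,0],[0,0,0]],
    [[2.86,-2.96,0],[0,0,0]],
    [[2.86,-2.96,0],[0,0,0]],
    [[0,0,0],[0,0,0]],
    [[0,0,0],[0,0,0]]
  ]
}}

```text
clock: 13.55
position: [586.9, -171.5, 319.9]
ee_rot: [-0.417, 0.909, 0.001, -0.001]
contact_force: [-0.5, 0.8, -1.3]
gripper_width: 43.4
grasp_force: 61.5
```

```bash
python3 - <<'E'
from m import *
from bench import arm,get_image
st=arm.read_state();g=get_image('wrist');pickle.dump((st,g),open('w5.pkl','wb'));print(st['position'],yaw(st),st['clock'])
d=pickle.load(open('d.pkl','rb'))
t=cv2.resize(d['top']['img'][80:170,320:440],(400,300),interpolation=cv2.INTER_CUBIC)
s=cv2.resize(d['scene']['img'][235:355,130:230],(250,300),interpolation=cv2.INTER_CUBIC)
o=np.zeros((600,700,3),np.uint8);o[:300,:400]=t;o[:300,400:650]=s;o[300:,:400]=cv2.resize(g['img'],(400,300))
w=g['img'][0:384,0:256];o[300:600,400:600]=cv2.resize(w,(200,300))
cv2.imwrite('pics/stand.png',o[:,:,::-1])
E
```

```text
[ 586.93454937 -171.47598393  319.87418728] 139.34969210521734 13.55
```

View pics/stand.png

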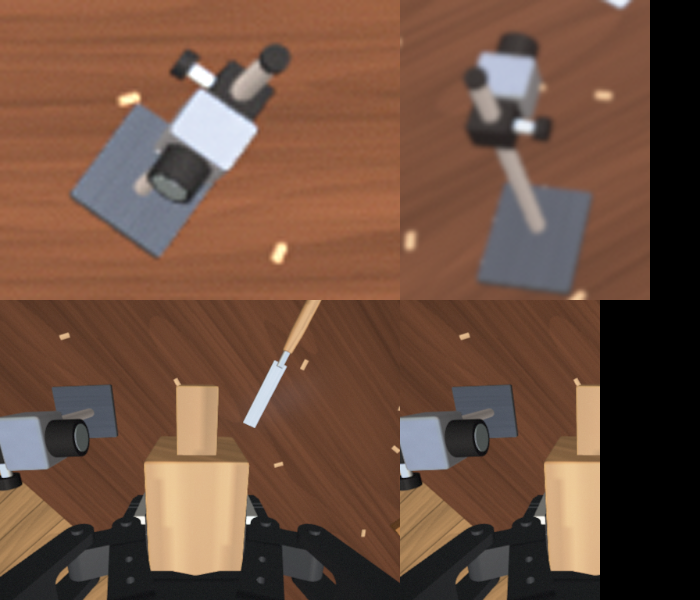

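The stand views show these points.
- **Wrist picture (lower left):** lens glass at (82,437), column foot at (93,412).
- **Top crop:** glass at (171,186), column base (143,188), column top (274,58), and the camera body's white top with corners (205,88), (257,130), (222,170), (170,130).
- **Scene crop:** column base (540,227), column top (476,78).

Next step is to triangulate.

```bash
python3 - <<'E'
from m import *
d=pickle.load(open('d.pkl','rb'));st,g=pickle.load(open('w5.pkl','rb'))
t=cam(d['top']);s=cam(d['scene']);w=cam(g,st)
T=lambda x,y:np.array([320+x/3.3333,80+y/3.3333])-.35
S=lambda x,y:np.array([130+(x-400)/2.5,235+y/2.5])-.3
W=lambda x,y:np.array([x,y-300])*1.28
L,m=tri([(t,T(171,186)),(w,W(82,437))]);print('lens',L,m)
cb,m=tri([(t,T(143,188)),(w,W(93,412)),(s,S(540,227))]);print('col base',cb,m)
ct,m=tri([(t,T(274,58)),(s,S(476,78))]);print('col top',ct,m)
for c in(cb,ct,(cb+ct)/2):
    v=(L-c)[:2];print('dist',np.linalg.norm(v),'view yaw',np.degrees(np.arctan2(v[1],v[0])))
B=plane(t,np.array([T(205,88),T(257,130),T(222,170),T(170,130)]),L[2]+22)[:,:2];print(B.round())
for a,b in((0,3),(1,2),(0,1),(3,2)):print(np.degrees(np.arctan2(*(B[b]-B[a])[::-1])))
F=plane(t,np.array([T(143,104),T(72,193),T(158,257)]),14)[:,:2];print(F.round(),[np.degrees(np.arctan2(*(F[i+1]-F[i])[::-1])) for i in(0,1)])
F=plane(w,np.array([W(52,387),W(112,385),W(117,436)]),14)[:,:2];print(F.round(),[np.degrees(np.arctan2(*(F[i+1]-F[i])[::-1])) for i in(0,1)])
E
```

```text
lens [ 664.34225699 -257.94222149  250.47962778] [np.float64(1.38648378305855), np.float64(1.3864837830585437)]
col base [ 731.44784759 -310.74069069    6.58095638] [np.float64(2.5811473318852998), np.float64(3.2824449372603826), np.float64(0.8655056368665718)]
col top [ 731.99153379 -311.94399826  327.17054752] [np.float64(1.1265949806731566), np.float64(1.1265949806729951)]
dist 85.38640781655526 view yaw 141.80444188579904
dist 86.55990148896035 view yaw 141.4009991210798
dist 85.97262184468538 view yaw 141.60134379611276
[[ 732. -282.]
 [ 699. -317.]
 [ 670. -289.]
 [ 701. -254.]]
138.2941805833585
136.66548240090054
-132.53219307756868
-130.87916072818845
[[ 811. -316.]
 [ 728. -245.]
 [ 666. -320.]] [np.float64(139.6433498485901), np.float64(-129.50895069241895)]
[[ 750. -387.]
 [ 664. -318.]
 [ 726. -244.]] [np.float64(141.101627663431), np.float64(49.81656715840651)]
```

The lens is at (664,−258,250), 85 mm from the column as given, with view yaw about 141°. I'll move in front of it, turn, and then descend.

Call:
{"name": "drive_tool", "arguments": {
  "deltas": [
    [[0.67,2.74,0],[0,0,0]],
    [[0.67,2.74,0],[0,0,0]],
    [[0.67,2.74,0],[0,0,0]],
    [[0,0,0],[0,0,-7.5]],
    [[0,0,0],[0,0,-8]],
    [[0,0,0],[0,0,-8]],
    [[0,0,0],[0,0,-8]],
    [[0,0,0],[0,0,-8]],
    [[0,0,0],[0,0,-8]]
  ]
}}

```text
clock: 14.5
position: [511.6, -130.9, 321.4]
ee_rot: [0.752, -0.66, 0.0, -0.0]
contact_force: [-0.0, 0.3, -0.6]
gripper_width: 43.3
grasp_force: 61.7
```

Call:
{"name": "drive_tool", "arguments": {
  "deltas": [
    [[0,0,0],[0,0,-8]],
    [[0,0,0],[0,0,-8]],
    [[0,0,0],[0,0,-8]],
    [[0,0,0],[0,0,-8]],
    [[0,0,0],[0,0,-8]],
    [[0,0,0],[0,0,-4]],
    [[0,0,0],[0,0,0]],
    [[0,0,0],[0,0,0]]
  ]
}}

```text
clock: 15.3
position: [511.6, -131.5, 321.4]
ee_rot: [0.943, -0.334, 0.0, -0.0]
contact_force: [-0.2, -0.4, -1.0]
gripper_width: 43.3
grasp_force: 61.6
```

```bash
python3 - <<'E'
from m import *
from bench import arm
st=arm.read_state();print(st['position'],yaw(st)%360,st['grasp_force'],delta(st,[511.4,-133.2,195.8]),R.from_quat(st['ee_rot']).as_matrix()[:,2])
E
```

```text
[ 511.60671808 -131.48079927  321.38994907] 231.02235036473533 61.637717485427856 [ 0.08964287  0.14986274 12.55897457] [ 3.11079475e-04  7.71426985e-05 -9.99999949e-01]
```

Call:
{"name": "drive_tool", "arguments": {
  "deltas": [
    [[0.1,0.15,3.5],[0,0,0.2]],
    [[0,0,3.5],[0,0,0]],
    [[0,0,3.0],[0,0,0]],
    [[0,0,2.0],[0,0,0]],
    [[0,0,0.55],[0,0,0]],
    [[0,0,0],[0,0,0]],
    [[0,0,0],[0,0,0]],
    [[0,0,0],[0,0,0]],
    [[0,0,0],[0,0,0]]
  ]
}}

```text
clock: 16.2
position: [512.1, -134.2, 197.0]
ee_rot: [0.942, -0.335, 0.001, -0.0]
contact_force: [0.7, -0.3, -0.8]
gripper_width: 43.4
grasp_force: 61.6
```

```bash
python3 - <<'E'
from m import *
from bench import arm,get_image
st=arm.read_state();g=get_image('wrist');t=get_image('top');s=get_image('scene');pickle.dump((st,g,t,s),open('w6.pkl','wb'))
print(st['clock'],st['position'],yaw(st)%360,st['grasp_force'])
L=np.array([664.3,-257.9,250.5]);tip=L+130*np.array([np.cos(np.radians(140.8)),np.sin(np.radians(140.8)),0])
o=[]
for q,c in((g,cam(g,st)),(t,cam(t)),(s,cam(s))):
    p=proj(c,(L+tip)/2+0)[0]
    if q is g: x0,y0,wd,ht,f=60,0,400,300,1
    else: x0,y0,wd,ht,f=int(p[0]-60),int(p[1]-45),120,90,10/3
    im=cv2.resize(q['img'][y0:y0+ht,x0:x0+wd],(400,300),interpolation=cv2.INTER_CUBIC)
    u=(proj(c,tip)[0]-[x0,y0])*f;cv2.drawMarker(im,tuple(u.astype(int).tolist()),(0,255,0),1,14,1)
    u=(proj(c,L)[0]-[x0,y0])*f;cv2.drawMarker(im,tuple(u.astype(int).tolist()),(255,0,0),1,14,1);o.append(im)
cv2.imwrite('pics/hold.png',np.vstack([np.hstack(o[:2]),np.hstack([o[2],o[2]*0])])[:,:,::-1])
E
```

```text
16.2 [ 512.13244306 -134.17172181  196.99806566] 230.831222433958 61.590389013290405
```

View pics/hold.png

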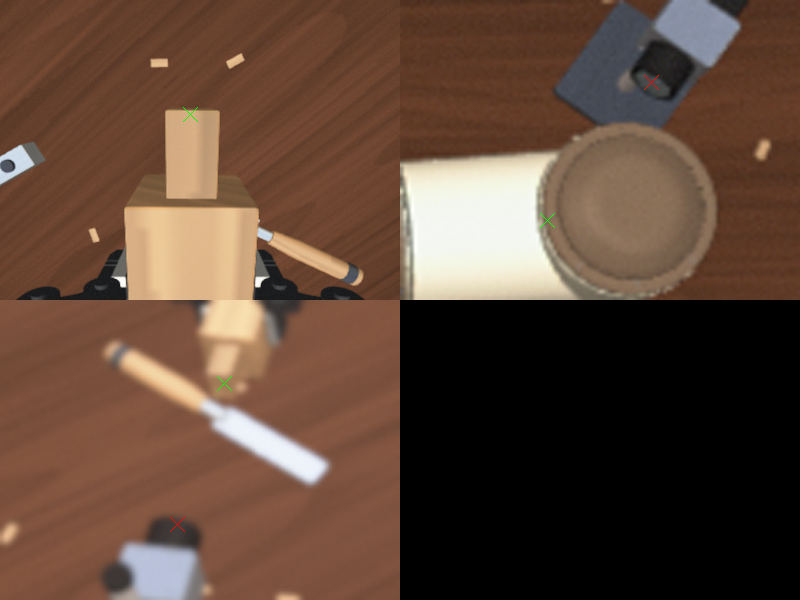

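The predicted tenon-tip marker falls on the tenon's end in both the wrist view (190,114) and the scene view (223,384). The lens marker sits on the glass in the top view (650,82). The block is square and steady in the grip, so I'm handing in.

```bash
python3 -c "
from bench import arm
print(arm.job_done())"
```

```text
the job is handed in; nothing more can be done
None
```

I pressed the block's butt end against the stop at about 14 N, then handed in with the block gripped at lens height, level, and its tenon about 130 mm from the glass by my measurements; the verdict was not shown.

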